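Set the iris damper to its mark and start the bench extraction

ROBOT

A 6-joint arm with a two-finger parallel gripper is mounted at the origin on the work surface. World frame = base frame: x ahead of the robot, y to its left, z up, the work surface at z = 0. Lengths are in m, angles in rad, forces in N, time in s.
With the tool pointing down it reaches from about 0.35 to 0.775 m from the base axis. Payload 5.5 kg.
Tool frame: the origin (TCP) lies at the very end of the fingers, on their centre line; the grasp point (between the pads) lies 19 mm behind it; z points along the fingers, y is the direction in which the jaws open and shut (so a half turn about z gives the same grasp; the last joint's range is limited). The gripper opens to 85 mm and grips with 20 to 120 N. Pads are 22 mm wide; open, the fingers measure 114 mm over their backs; the gripper's body (76 mm by 85 mm) begins 54 mm behind the grasp point. The pads swing forward as they close: fully open they stand 13 mm farther back than shut.
Start: joints at [1.178, 0.313, 0.046, 1.304, 0, 1.431], TCP at [0.144, 0.557, 0.231] pointing down, gripper open.
Joint ranges: [-2.76, 2.76], [-0.86, 1.69], [-1.03, 1.26], [-2.2, 2.34], [-1.47, 1.5], [-3.14, 3.14]. Speed limits (rad/s): [2.57, 2.57, 3.14, 3.14, 3.14, 3.14].

INTERFACE

Orientations are given as a unit quaternion [w, x, y, z].
In Python, from workcell import get_state, imaging, env, spotter gives the robot as it stands.
- The arm moves only by the tool play_rows, never from a script. Its argument "moves" is a list of rows, each an object with "claw": the finger opening in cm, from 0 to 8.54; "delta_pos": the shift along the tool's x, y, z in cm, a list of three; "twist": the turn about the tool's z in degrees. A call has 1 to 12 rows; each row is the pose to reach, as a shift and turn from the pose commanded when the call began, along the tool's axes at that moment; what a row does not reach only later rows make up. A row lasts 1/8 s, in which the tool goes at most 62.5 mm and 10.7 degrees, less where a joint would pass 70% of its speed; a pose out of reach is approached as far as the arm can. A call with a gripper value outside its range is refused whole. The fingers move at their own pace and stop on an object; "force" is the grip in N (left out, the last holds). Time passes only in rows, so rows that repeat a pose let the fingers close. It gives the time, the measured TCP pose, the force and the opening at its end, in the units of the state.
- get_state(): the state, without advancing time (a new reading comes with each control period).
- imaging.read_camera(name): name is "side" or "top"; returns the picture (400x640x3 uint8, red, green, blue); there is no depth.
- imaging.camera_info(name): a dict with "fx", "fy", "cx", "cy" (pixels), "world_to_cam" (4x4, takes a point from world to camera coordinates). Camera axes: x right, y down, z forward; pixel columns grow to the right and rows downward; lengths in m; the calibration is good to about 2 mm. A picture is of the moment at which its call begins. camera_info takes no time and is no camera call.
- env.hand_in(): hands the job in, once; it reports no verdict.
Trained networks look in the newest picture that a camera, given by its name, has taken for a name from the list of things; names that differ only in an ending like _2 or _b are one class to them, and where a whole thing is asked for, a point or a joint stands for the part that bears it (a point fixed in the world has none). Each returns a list of dicts, best first, with "conf" (0 to 1); they miss things now and then, are a little off and sometimes report something else, mostly with a low value. They report only what shows in the picture. A call takes as long as a camera call.
- spotter.spot_in(camera, query): "extent" ([left, top, right, bottom] in pixels, round what is visible of it).
The state is a dict: "clock": time; "joint_pos": joint angles; "qvel": joint speeds; "tau": joint torques, N m; "tcp_pos": TCP position; "orientation": TCP orientation; "wrist_force": force on the tool from outside, world axes, zero at the start; "ft_torque": the same for the moment, N m; "finger_gap": finger opening in m.
Only numpy, scipy, OpenCV 4.12 (cv2) and the standard library are available. Lean on these libraries where they do the work, as an engineer would, in place of code of your own. Each camera call takes 0.05 s, during which the arm holds its last target. There are 200 camera calls.

TASK

Get the extraction ready for soldering: with the fingertips, gently push the knob of the damper's lever round its arc until the lever's pointer stands on the red paint mark on the scale, then press the green start button on the fan's switch box right down and let it come up again. Do not press the red stop button, and leave the loose things on the bench where they stand.

Things in the scene. Friction and masses are not known exactly. Their poses are not given: they have to be found in the camera images.
- damper_axis (a point): point on the vertical turning axis of the iris damper, level with the top face of its drum (100 mm above the bench). The damper is a galvanised drum 200 mm across, on a grey sheet-metal box 236 mm square and 60 mm tall, open inlet 118 mm across in the middle with iris blades; its rim stands 12 mm above the drum. Axes: z up, x away from the scale side, so the scale arc is centred on -x. The fixed flat white duct (150 mm wide, 56 mm tall) leaves along +x. Fixed to the bench
- lever (a joint): angle of the damper's lever ring, rad. 0 = shut (against its stop), 1.571 = fully open. Seen from above it grows counter-clockwise: the lever's direction about the axis is the direction of the damper's +x turned counter-clockwise by 2.356 + joint value. Held by friction only (0.25 N m, so 2 to 3 N at the knob); stays where it is left, no spring
- lever_knob (a point): middle of the lever's upright black knob, a cylinder 22 mm in diameter and 36 mm tall (111 to 147 mm above the bench), 125 mm from the axis. The point's x axis points outwards along the lever. Below the knob is a flat arm 22 mm wide that ends 143 mm from the axis, top 111 mm above the bench; inwards it is an open window between two rails
- lever_pointer (a point): tip of the small orange pointer in the window of the lever arm, on the lever's centre line 79 mm from the axis, 104 mm above the bench; its x axis points outwards along the lever
- mark_line (a point): middle of the red paint line, 5 mm wide and 25 mm long, drawn radially across the white scale (black ticks 10 degrees apart, widening green wedge = more open) on top of the drum and 20 mm down its side; the point is 87 mm from the axis, 101 mm above the bench; its x axis points outwards from the axis. The line always lies further open than where the lever starts
- start_top (a point): centre of the top face of the green start button, 25 mm across, spring return, about 5 N to press fully (6 mm). It is on the fan's switch box, a grey box 128 x 76 x 52 mm with yellow face, fixed to the bench; the box's long axis is the point's x axis, and the red stop button lies 52 mm from it along -x
- start (a joint): how far the green button is down, m: 0 up, 0.006 fully down
- stop_top (a point): centre of the top face of the red stop button, same size as the green one, on the same box
- stop (a joint): how far the red button is down, m
- lamp_a: loose, to be left alone: black LED spot-lamp head standing face down, 58 mm across, 74 mm tall; origin at its middle, on the underside
- lamp_b: loose, to be left alone: second lamp head like lamp_a; origin at its middle, on the underside
- solder_reel: loose, to be left alone: blue reel of solder standing on a flange, 60 mm across, 40 mm tall; origin at its middle, on the underside
- flux_bottle: loose, to be left alone: small bottle with red cap, 38 mm across, 85 mm tall; origin at its middle, on the underside
- screwdriver: loose, to be left alone: screwdriver with orange handle, about 180 mm long, lying flat along its own x; origin at its underside, part-way along it
- pine_offcut: loose, to be left alone: pine block 110 x 70 x 38 mm; origin at its middle, on the underside
- mug: loose, to be left alone: white mug, 80 mm across, 95 mm tall, handle on its +y side; origin at its middle, on the underside

How it is judged:
By the outcome, as a careful person would: the job done as asked, in the order asked, and still so for the second after the job is handed in, with the robot touching nothing.
It also fails if it takes over 45 s, if anything falls off the work surface, if the arm or the gripper's body presses on something with over 40 N, if the wrist force passes 120 N, or if a joint passes its speed limit or range.

## Working session

There is one attempt and no reset: what is moved stays moved. The work goes in short steps, Python scripts to look and compute and a tool call to move; the robot and the scene stay as the last step left them, time stands still between calls to the robot, and variables do not carry over. Pictures are saved under pics/ and viewed, about 8 in all and at most 12, crops included, and the job is handed in when it is done.

Besides the shell and the picture viewer there is one more tool, called after "Request:" as name(argument=value, ...), one argument or row to a line, values as JSON. play_rows: Moves the arm, as the interface text tells. Its arguments: {"type":"object","properties":{"moves":{"type":"array"},"force":{"type":"number"}},"required":["moves"]}

```bash
mkdir -p pics
cat > h.py <<'E'
import numpy as np, cv2
from workcell import get_state, imaging, env, spotter
def snap(cam,name):
    im=imaging.read_camera(cam); cv2.imwrite(f'pics/{name}.png',im[:,:,::-1]); return im
def ray(cam,u,v,z):
    c=imaging.camera_info(cam);T=np.array(c['world_to_cam']);R=T[:3,:3];t=T[:3,3]
    d=R.T@np.array([(u-c['cx'])/c['fx'],(v-c['cy'])/c['fy'],1]);o=-R.T@t
    return o+d*(z-o[2])/d[2]
def proj(cam,p):
    c=imaging.camera_info(cam);T=np.array(c['world_to_cam']);q=T[:3,:3]@np.array(p)+T[:3,3]
    return np.array([c['fx']*q[0]/q[2]+c['cx'],c['fy']*q[1]/q[2]+c['cy']])
E
python3 - <<'E'
from h import *
for c in('top','side'):
    im=snap(c,c+'0')
    T=np.array(imaging.camera_info(c)['world_to_cam']);print(c,-T[:3,:3].T@T[:3,3],imaging.camera_info(c)['fx'])
    for q in('damper_axis','lever_knob','lever_pointer','mark_line','start_top','stop_top'):
        try: print(q,[(np.round(d['extent']).tolist(),round(d['conf'],2)) for d in spotter.spot_in(c,q)][:3])
        except Exception as e: print(q,e)
a=cv2.imread('pics/top0.png');print(get_state())
E
```

```text
top [0.33299525 0.07963505 1.26816516] 485.2129108324947
damper_axis [([283.0, 0.0, 399.0, 237.0], 0.63)]
lever_knob [([288.0, 144.0, 363.0, 214.0], 0.86)]
lever_pointer [([286.0, 144.0, 366.0, 209.0], 0.69)]
mark_line [([468.0, 202.0, 475.0, 210.0], 0.69)]
start_top [([465.0, 200.0, 477.0, 211.0], 0.58)]
stop_top [([465.0, 222.0, 478.0, 230.0], 0.5), ([286.0, 148.0, 367.0, 213.0], 0.31)]
side [0.37572136 0.8155973  0.64566958] 387.49725371102903
damper_axis [([129.0, 149.0, 353.0, 246.0], 0.81), ([353.0, 223.0, 377.0, 251.0], 0.54)]
lever_knob [([269.0, 171.0, 323.0, 208.0], 0.6), ([209.0, 257.0, 236.0, 290.0], 0.16)]
lever_pointer [([269.0, 170.0, 324.0, 210.0], 0.93), ([129.0, 146.0, 353.0, 249.0], 0.31)]
mark_line [([339.0, 134.0, 345.0, 136.0], 0.46)]
start_top []
stop_top [([341.0, 133.0, 346.0, 138.0], 0.71)]
{'clock': 0.7, 'joint_pos': array([ 1.17840391e+00,  3.13162545e-01,  4.61315031e-02,  1.30360576e+00,
       -2.67280850e-05,  1.43119937e+00]), 'qvel': array([ 0.00156839,  0.00075101, -0.00124858,  0.00051269, -0.00088436,
       -0.00088925]), 'tau': array([-2.64311693e-04, -4.80286717e+01,  2.98750985e+01, -2.75513457e-04,
       -1.06512182e-04,  2.54463544e-06]), 'tcp_pos': array([0.14384993, 0.55676989, 0.23135742]), 'orientation': array([3.38608960e-05, 1.26061437e-01, 9.92022433e-01, 7.34434621e-05]), 'wrist_force': array([-0.10754488, -0.5396762 ,  0.24905573]), 'ft_torque': array([ 0.00386031, -0.06554372,  0.02496787]), 'finger_gap': 0.08532359071822168}
```

View pics/top0.png

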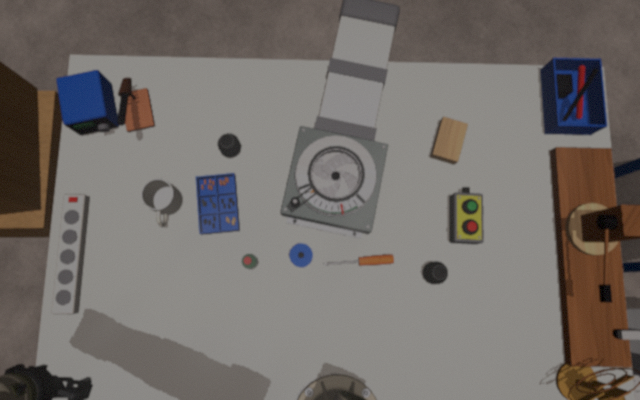

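View pics/side0.png

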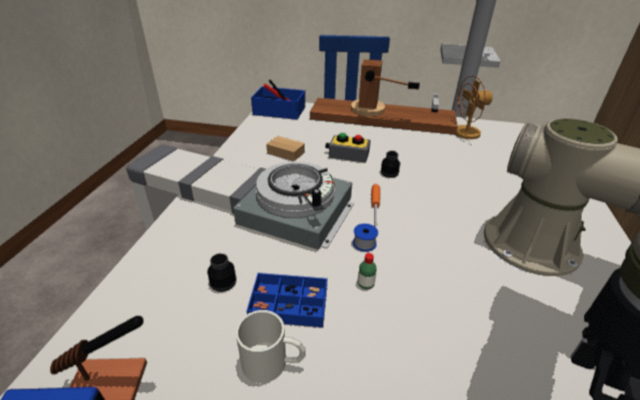

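The top view shows the damper at about (336,175), the knob at (295,202), the red mark near (341,209), and the green and red buttons at (471,206) and (470,227). I'll zoom in on these for exact positions.

Run:
```python
from h import *
a=cv2.imread('pics/top0.png')[120:240,270:400];b=cv2.imread('pics/side0.png')[155:255,225:365]
A=cv2.resize(a,None,fx=4,fy=4,interpolation=2);B=cv2.resize(b,(390,279),interpolation=2)
cv2.imwrite('pics/z1.png',cv2.resize(a,None,fx=4.9,fy=4.9,interpolation=2))
t=cv2.imread('pics/top0.png').astype(int);B_,G,R=t[...,0],t[...,1],t[...,2]
def blob(m,box):
    x0,y0,x1,y1=box;s=np.argwhere(m[y0:y1,x0:x1]);return s[:,::-1].mean(0)+[x0,y0],len(s)
for n,m,box,z in(('mark',(R-G>50)&(R-B_>50),(325,195,360,225),.101),('green',(G-R>25)&(G-B_>20),(460,195,482,215),.06),('red',(R-G>60)&(R-B_>60),(460,216,482,240),.06),('orange',(R-G>40)&(R-B_>60),(290,180,325,205),.104)):
    c,k=blob(m,box);print(n,c,k,ray('top',*c,z) if k else '')
print(ray('top',336,174.5,.1),ray('top',295,202,.147))
```

```text
mark [341.57142857 208.57142857] 7 [ 0.51402524 -0.00154787  0.101     ]
green [471.48684211 205.56578947] 76 [ 0.53394479 -0.33444389  0.06      ]
red [471.77464789 225.92957746] 71 [ 0.48195793 -0.333045    0.06      ]
orange [nan nan] 0 
[0.5990033  0.01263709 0.1       ] [0.520522   0.11089341 0.147     ]<stdin>:7: RuntimeWarning: Mean of empty slice.
  ret = um.true_divide(
```

View pics/z1.png

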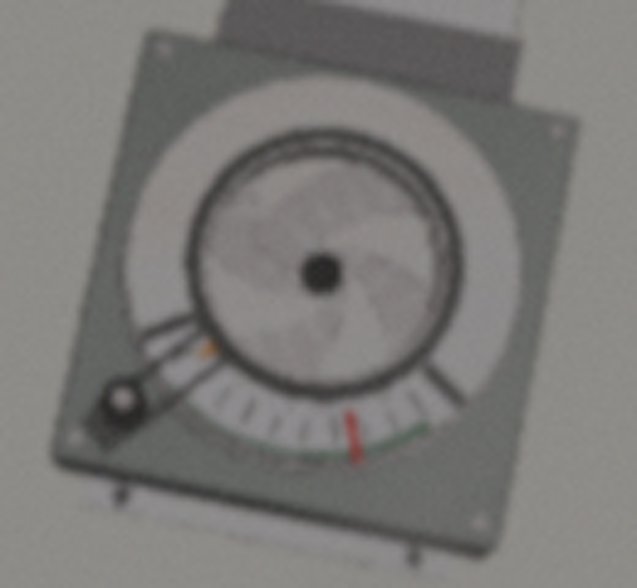

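```bash
cat >> h.py <<'E'
def zc(u,v): return (u+.5)/4.9-.5+270,(v+.5)/4.9-.5+120
E
python3 - <<'E'
from h import *
for n,p,z in(('box',(320,288.5),.06),('drum',(322.5,271),.1),('rim',(325,263.5),.112),('knobtop',(122,398),.147),('mk_in',(349,411),.101),('mk_out',(354,440),.101),('tick0',(170,327),.101),('tickend',(445,382),.101),('point',(209,350),.104)):
    print(n,ray('top',*zc(*p),z).round(4))
TL,TR=ray('top',*zc(150,32),.06),ray('top',*zc(580,122),.06);BL,BR=ray('top',*zc(60,455),.06),ray('top',*zc(490,545),.06)
for a,b in((TL,TR),(BL,BR),(BL,TL),(BR,TR)): d=b-a;print(np.degrees(np.arctan2(d[1],d[0])),np.linalg.norm(d))
E
```

```text
box [0.5977 0.013  0.06  ]
drum [0.5979 0.0141 0.1   ]
rim [0.5991 0.0135 0.112 ]
knobtop [0.5233 0.1121 0.147 ]
mk_in [5.266e-01 3.000e-04 1.010e-01]
mk_out [ 0.512  -0.0022  0.101 ]
tick0 [0.5676 0.0903 0.101 ]
tickend [ 0.5421 -0.0476  0.101 ]
point [0.5556 0.0706 0.104 ]
-101.10065987462471 0.23218868162510978
-100.92360352842672 0.22481148283950514
-10.352106916320176 0.23077393453065512
-12.187214711570292 0.2301008993590723
```

Scene fit:
- **Axis:** (0.598, 0.0135).
- **Lever:** at about 127°.
- **Mark:** at about 190°.

The lever needs to turn about +63° counter-clockwise. I'll straddle the knob with the fingers open 4 cm, jaws tangential.

Request:
play_rows(
  moves=[
    {"claw": 4,"delta_pos": [-4,-2.8,0],"twist": 4},
    {"claw": 4,"delta_pos": [-8.5,-6,0],"twist": 8},
    {"claw": 4,"delta_pos": [-13,-9.2,0],"twist": 12},
    {"claw": 4,"delta_pos": [-17.5,-12.3,0],"twist": 16},
    {"claw": 4,"delta_pos": [-22,-15.5,0],"twist": 20},
    {"claw": 4,"delta_pos": [-26.5,-18.6,0],"twist": 24},
    {"claw": 4,"delta_pos": [-31,-21.8,0],"twist": 28},
    {"claw": 4,"delta_pos": [-35.5,-25,0],"twist": 32},
    {"claw": 4,"delta_pos": [-40,-28,0],"twist": 36},
    {"claw": 4,"delta_pos": [-44,-31,0],"twist": 38.5},
    {"claw": 4,"delta_pos": [-47.8,-33.6,2],"twist": 38.5},
    {"claw": 4,"delta_pos": [-47.8,-33.6,4],"twist": 38.5},
  ],
  force=20,
)

```text
clock: 2.2
tcp_pos: [0.5251, 0.1092, 0.1908]
orientation: [0.001, 0.448, 0.894, 0.0]
wrist_force: [0.5, 0.6, 0.4]
finger_gap: 0.04
```

Run:
```python
from h import *
snap('top','t1');snap('side','s1');s=get_state();print(s['tcp_pos'],s['orientation'])
a=cv2.imread('pics/top0.png');t=cv2.imread('pics/t1.png')[150:240,260:360];b=cv2.imread('pics/s1.png')[110:230,240:360]
cv2.imwrite('pics/z2.png',np.hstack([cv2.resize(t,(400,360),interpolation=2),cv2.resize(b,(360,360),interpolation=2)]))
```

```text
[0.52147518 0.11089519 0.18899434] [-0.00195939  0.4468974   0.89458245 -0.00105898]
```

View pics/z2.png

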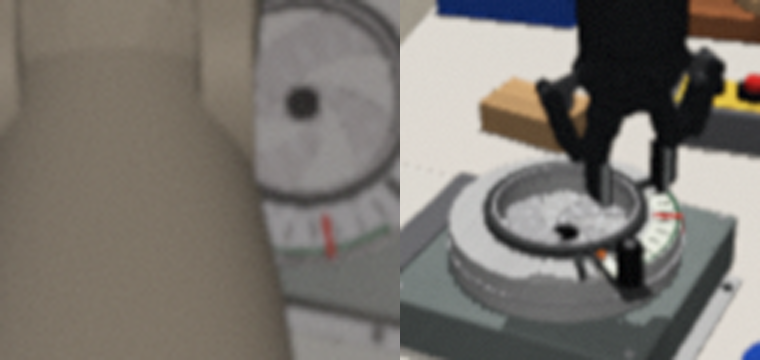

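The fingers are above the knob (side px about (317,192)), one on each side of it. I'll check the projected knob position, then lower.

Run:
```python
from h import *
print(proj('side',(.523,.112,.147)),proj('side',(.523,.112,.111)),proj('side',(.5215,.111,.189)), [ray('side',316.7,v,.147).round(4) for v in(189,191)])
im=cv2.imread('pics/s1.png')
```

```text
[316.49093223 190.50811828] [316.28821262 203.3041003 ] [317.50476127 174.62528725] [array([0.5238, 0.106 , 0.147 ]), array([0.5221, 0.1138, 0.147 ])]
```

Request:
play_rows(
  moves=[
    {"claw": 4,"delta_pos": [0,0,1.2],"twist": 0},
    {"claw": 4,"delta_pos": [0,0,2.4],"twist": 0},
    {"claw": 4,"delta_pos": [0,0,3.2],"twist": 0},
    {"claw": 4,"delta_pos": [0,0,3.2],"twist": 0},
  ],
)

```text
clock: 2.8
tcp_pos: [0.522, 0.1122, 0.1587]
orientation: [-0.001, 0.446, 0.895, -0.0]
wrist_force: [-0.2, 0.1, -0.1]
finger_gap: 0.0401
```

Request:
play_rows(
  moves=[
    {"claw": 4,"delta_pos": [0,0,1],"twist": 0},
    {"claw": 4,"delta_pos": [0,0,2],"twist": 0},
    {"claw": 4,"delta_pos": [0,0,3],"twist": 0},
    {"claw": 4,"delta_pos": [0,0,3.7],"twist": 0},
    {"claw": 4,"delta_pos": [0,0,3.7],"twist": 0},
  ],
)

```text
clock: 3.42
tcp_pos: [0.5221, 0.1118, 0.1215]
orientation: [-0.001, 0.446, 0.895, -0.0]
wrist_force: [-0.8, -0.1, -0.1]
finger_gap: 0.0402
```

```bash
cat > arc.py <<'E'
from h import *
import sys
from scipy.spatial.transform import Rotation as Ro
# tool centre angle along arc; print rows
A=np.array([.598,.0135]);r=.125
s=get_state();q=s['orientation'];R=Ro.from_quat([*q[1:],q[0]]).as_matrix();p=s['tcp_pos']
a0=np.degrees(np.arctan2(*(p[:2]-A)[::-1]));ya=np.degrees(np.arctan2(R[1,1],R[0,1]))
print(p,'ang',a0,'rad',np.linalg.norm(p[:2]-A),'tooly',ya,s['wrist_force'])
for a in map(float,sys.argv[1:]):
    t=A+r*np.array([np.cos(np.radians(a)),np.sin(np.radians(a))]);d=R.T@np.array([*(t-p[:2]),0])
    print(a,(d*100).round(1),'twist',round(-((a-90)-ya),1))
E
python3 arc.py 130 134 138 142 147 152 157 162 167 172 176
```

```text
[0.52207247 0.11180597 0.12148614] ang 127.68103551835641 rad 0.12421374100192734 tooly 37.00898129443522 [-0.76204439 -0.10096659 -0.11809865]
130.0 [ 0.1 -0.5  0. ] twist -3.0
134.0 [-0.  -1.4  0. ] twist -7.0
138.0 [-0.1 -2.2  0. ] twist -11.0
142.0 [-0.3 -3.1  0. ] twist -15.0
147.0 [-0.7 -4.1  0. ] twist -20.0
152.0 [-1.1 -5.1  0. ] twist -25.0
157.0 [-1.6 -6.1  0. ] twist -30.0
162.0 [-2.2 -7.   0. ] twist -35.0
167.0 [-2.8 -7.9  0. ] twist -40.0
172.0 [-3.6 -8.7  0. ] twist -45.0
176.0 [-4.2 -9.3  0. ] twist -49.0
```

Request:
play_rows(
  moves=[
    {"claw": 4,"delta_pos": [0.1,-0.5,0],"twist": -3},
    {"claw": 4,"delta_pos": [0,-1.4,0],"twist": -7},
    {"claw": 4,"delta_pos": [-0.1,-2.2,0],"twist": -11},
    {"claw": 4,"delta_pos": [-0.3,-3.1,0],"twist": -15},
    {"claw": 4,"delta_pos": [-0.7,-4.1,0],"twist": -20},
    {"claw": 4,"delta_pos": [-1.1,-5.1,0],"twist": -25},
    {"claw": 4,"delta_pos": [-1.6,-6.1,0],"twist": -30},
    {"claw": 4,"delta_pos": [-2.2,-7,0],"twist": -35},
    {"claw": 4,"delta_pos": [-2.8,-7.9,0],"twist": -40},
    {"claw": 4,"delta_pos": [-3.6,-8.7,0],"twist": -45},
    {"claw": 4,"delta_pos": [-4.2,-9.3,0],"twist": -49},
    {"claw": 4,"delta_pos": [-4.2,-9.3,0],"twist": -49},
  ],
)

```text
clock: 4.92
tcp_pos: [0.4738, 0.022, 0.1226]
orientation: [0.0, 0.036, 0.999, -0.0]
wrist_force: [1.0, 0.5, 0.4]
finger_gap: 0.0401
```

```bash
python3 arc.py 180 184 188 191 194
python3 - <<'E'
from h import *
snap('side','s2');b=cv2.imread('pics/s2.png')[120:220,250:370]
cv2.imwrite('pics/z3.png',cv2.resize(b,(720,600),interpolation=2))
E
```

```text
[0.47381725 0.02203043 0.12264573] ang 176.07038020296937 rad 0.12447539209577431 tooly 85.92373825890249 [1.04979655 0.49182183 0.41812183]
180.0 [ 0.  -0.9 -0. ] twist -4.1
184.0 [-0.1 -1.7  0. ] twist -8.1
188.0 [-0.2 -2.6  0. ] twist -12.1
191.0 [-0.4 -3.2  0. ] twist -15.1
194.0 [-0.6 -3.8  0. ] twist -18.1
```

View pics/z3.png

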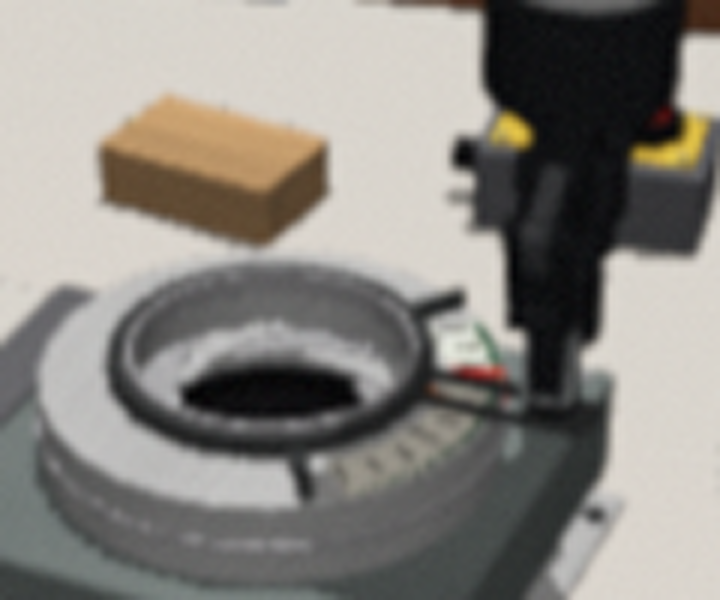

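The lever has followed and the red mark is just beyond its far rail. I'll push on to slightly short of the mark, then lift clear and measure.

Request:
play_rows(
  moves=[
    {"claw": 4,"delta_pos": [0,-0.9,0],"twist": -4},
    {"claw": 4,"delta_pos": [-0.1,-1.7,0],"twist": -8},
    {"claw": 4,"delta_pos": [-0.2,-2.6,0],"twist": -12},
    {"claw": 4,"delta_pos": [-0.3,-2.9,0],"twist": -14},
    {"claw": 4,"delta_pos": [-0.3,-2.9,0],"twist": -14},
  ],
)

```text
clock: 5.6
tcp_pos: [0.475, -0.0067, 0.1225]
orientation: [0.0, -0.087, 0.996, -0.0]
wrist_force: [1.0, -0.2, 0.1]
finger_gap: 0.0399
```

Request:
play_rows(
  moves=[
    {"claw": 4,"delta_pos": [0,0.4,0],"twist": 0},
    {"claw": 4,"delta_pos": [0,0.4,-3],"twist": 0},
    {"claw": 4,"delta_pos": [0,0.4,-8],"twist": 0},
    {"claw": 4,"delta_pos": [0,6,-8],"twist": 0},
    {"claw": 4,"delta_pos": [0,12,-8],"twist": 0},
    {"claw": 4,"delta_pos": [0,17,-8],"twist": 0},
    {"claw": 4,"delta_pos": [0,17,-8],"twist": 0},
  ],
)

```text
clock: 6.48
tcp_pos: [0.4439, 0.1637, 0.2024]
orientation: [0.0, -0.09, 0.996, 0.0]
wrist_force: [0.3, 0.5, -0.7]
finger_gap: 0.0401
```

Run:
```python
from h import *
s=get_state();print(s['clock'],s['tcp_pos'],s['orientation'])
for k in range(6):
    for c in('top','side'):
        im=snap(c,f'm_{c}{k}')
def avg(c): return np.mean([cv2.imread(f'pics/m_{c}{k}.png').astype(float) for k in range(6)],0)
t,b=avg('top'),avg('side');cv2.imwrite('pics/avt.png',t);cv2.imwrite('pics/avs.png',b)
t=t[170:225,300:380].astype(np.uint8);b=b[150:220,270:350].astype(np.uint8)
cv2.imwrite('pics/z4.png',np.hstack([cv2.resize(t,None,fx=5,fy=5,interpolation=2),cv2.copyMakeBorder(cv2.resize(b,None,fx=4.9,fy=4.9,interpolation=2)[:275],0,0,0,0,0)]) if 0 else np.vstack([cv2.resize(t,(640,440),interpolation=2)]))
cv2.imwrite('pics/z5.png',cv2.resize(b,(640,560),interpolation=2))
```

```text
6.475 [0.44388079 0.1637459  0.20236423] [ 1.97369963e-05 -8.98542957e-02  9.95954901e-01  1.99936304e-04][ WARN:0@19.938] global loadsave.cpp:1063 imwrite_ Unsupported depth image for selected encoder is fallbacked to CV_8U.
```

View pics/z4.png

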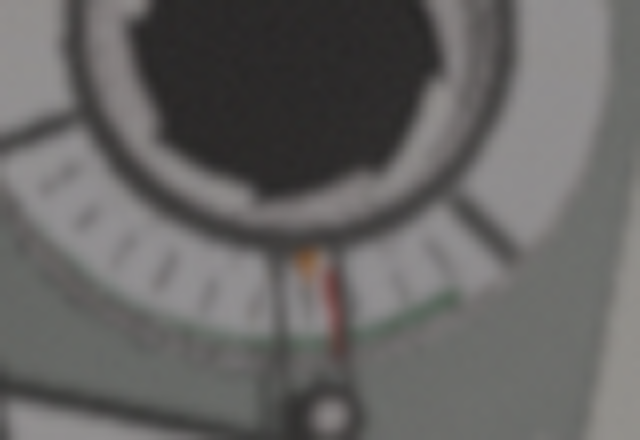

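Run:
```python
from h import *
def z8(u,v): return (u+.5)/8-.5+300,(v+.5)/8-.5+170
A=np.array([.598,.0135])
for n,p,z in(('knob',(329,414),.147),('pointer',(308,260),.104),('rails',(312,310),.108),('mk',(335,305),.101),('mkout',(338,328),.101)):
    w=ray('top',*z8(*p),z);d=w[:2]-A;print(n,w.round(4),'ang',np.degrees(np.arctan2(d[1],d[0]))%360,np.hypot(*d))
```

```text
knob [0.4768 0.0035 0.147 ] ang 184.69896563878186 0.12157719616497412
pointer [0.5294 0.0073 0.104 ] ang 185.16141028338214 0.06883564265441101
rails [0.5134 0.0062 0.108 ] ang 184.90971750822 0.08486672324660717
mk [ 0.5162 -0.0012  0.101 ] ang 190.19335623538365 0.08311332829695413
mkout [ 0.5091 -0.0022  0.101 ] ang 189.99610990391918 0.09023757911539274
```

View pics/z5.png

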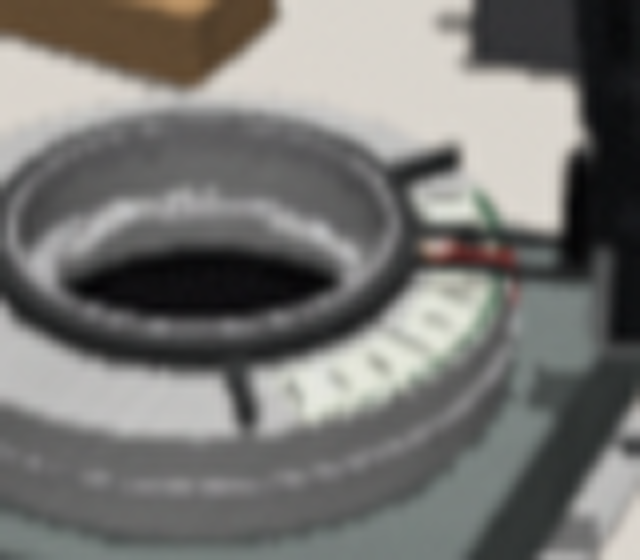

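The lever is at about 184.9° and the mark at about 190.1°, so about 5.2° is left. The fingers lead the knob by about 4.4°, so the tool has to finish at 194.4°.

Request:
play_rows(
  moves=[
    {"claw": 4,"delta_pos": [0,-6,0],"twist": 0},
    {"claw": 4,"delta_pos": [0,-12,0],"twist": 0},
    {"claw": 4,"delta_pos": [0,-16.5,0],"twist": 0},
    {"claw": 4,"delta_pos": [0,-16.5,0],"twist": 0},
    {"claw": 4,"delta_pos": [0,-16.5,3],"twist": 0},
    {"claw": 4,"delta_pos": [0,-16.5,6],"twist": 0},
    {"claw": 4,"delta_pos": [0,-16.5,8],"twist": 0},
    {"claw": 4,"delta_pos": [0,-16.5,8],"twist": 0},
  ],
)

```text
clock: 8.07
tcp_pos: [0.4721, -0.0008, 0.1209]
orientation: [-0.002, -0.088, 0.996, 0.001]
wrist_force: [-0.0, -0.3, -0.2]
finger_gap: 0.0401
```

```bash
python3 arc.py 189 191 193 194.4
```

```text
[ 0.47210632 -0.00078185  0.12092956] ang -173.527824204401 rad 0.12670118338914535 tooly 100.06841463077822 [-0.03810656 -0.34151906 -0.16262425]
189.0 [-0.1 -0.6 -0. ] twist 1.1
191.0 [-0.1 -1.  -0. ] twist -0.9
193.0 [-0.2 -1.4 -0. ] twist -2.9
194.4 [-0.2 -1.7 -0. ] twist -4.3
```

Request:
play_rows(
  moves=[
    {"claw": 4,"delta_pos": [-0.1,-0.6,0],"twist": 0},
    {"claw": 4,"delta_pos": [-0.1,-1,0],"twist": -1},
    {"claw": 4,"delta_pos": [-0.2,-1.3,0],"twist": -3},
    {"claw": 4,"delta_pos": [-0.2,-1.6,0],"twist": -4},
    {"claw": 4,"delta_pos": [-0.2,-1.7,0],"twist": -4},
    {"claw": 4,"delta_pos": [-0.2,-1.7,0],"twist": -4},
  ],
)

```text
clock: 8.82
tcp_pos: [0.4791, -0.0185, 0.1226]
orientation: [0.0, -0.122, 0.993, -0.0]
wrist_force: [-0.5, 1.4, 0.5]
finger_gap: 0.0398
```

Request:
play_rows(
  moves=[
    {"claw": 4,"delta_pos": [0,0.4,0],"twist": 0},
    {"claw": 4,"delta_pos": [0,0.4,-3],"twist": 0},
    {"claw": 4,"delta_pos": [0,0.4,-8],"twist": 0},
    {"claw": 4,"delta_pos": [0,6,-8],"twist": 0},
    {"claw": 4,"delta_pos": [0,12,-8],"twist": 0},
    {"claw": 4,"delta_pos": [0,17,-8],"twist": 0},
    {"claw": 4,"delta_pos": [0,17,-8],"twist": 0},
  ],
)

```text
clock: 9.7
tcp_pos: [0.4366, 0.1495, 0.2025]
orientation: [0.0, -0.125, 0.992, 0.0]
wrist_force: [0.4, -0.5, -0.3]
finger_gap: 0.0404
```

Run:
```python
from h import *
s=get_state();print(s['clock'],s['tcp_pos'],s['orientation'])
t=np.mean([imaging.read_camera('top').astype(float) for k in range(6)],0);b=imaging.read_camera('side')
t=t[170:225,300:380,::-1].astype(np.uint8);b=b[150:220,270:350,::-1]
cv2.imwrite('pics/z6.png',cv2.resize(np.vstack([t,b[20:40]]),(640,600),interpolation=2))
```

```text
9.7 [0.43659412 0.14947511 0.20248164] [ 3.68277636e-04 -1.24741728e-01  9.92189177e-01  5.81416433e-05]
```

View pics/z6.png

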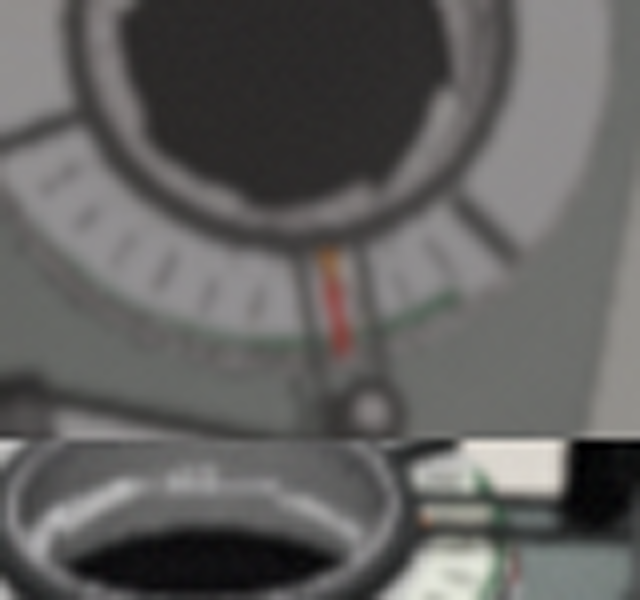

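Run:
```python
from h import *
def z8(u,v): return (u+.5)/8-.5+300,(v+.5)/8-.5+170
A=np.array([.598,.0135])
for n,p,z in(('knob',(371,407),.147),('pointer',(329,260),.104),('rails',(338,285),.108),('rails2',(346,330),.108),('mk',(335.5,295),.101),('mkout',(340,325),.101)):
    w=ray('top',*z8(*p),z);d=w[:2]-A;print(n,w.round(4),'ang',np.degrees(np.arctan2(d[1],d[0]))%360,np.hypot(*d))
```

```text
knob [ 0.4791 -0.0087  0.147 ] ang 190.57352097013003 0.12095858855292804
pointer [0.5296 0.0009 0.104 ] ang 190.42469048489804 0.06959019600787392
rails [ 0.5212 -0.0016  0.108 ] ang 191.12915194982583 0.07822143396113469
rails2 [ 0.5075 -0.0041  0.108 ] ang 191.0053391978103 0.0921883278443408
mk [ 0.5193 -0.0013  0.101 ] ang 190.67888216328487 0.08010216190106066
mkout [ 0.5101 -0.0028  0.101 ] ang 190.48115594078126 0.089426110714538
```

The lever is at about 190.6° and the mark at about 190.5°, and the pointer sits on the line. Next is the green button: close the fingers and move over it.

Request:
play_rows(
  moves=[
    {"claw": 0,"delta_pos": [0.2,-4,-2],"twist": 0},
    {"claw": 0,"delta_pos": [0.4,-9,-2],"twist": 0},
    {"claw": 0,"delta_pos": [0.7,-14,-2],"twist": 0},
    {"claw": 0,"delta_pos": [1,-19,-2],"twist": 0},
    {"claw": 0,"delta_pos": [1.3,-24,-2],"twist": 0},
    {"claw": 0,"delta_pos": [1.6,-29,-2],"twist": 0},
    {"claw": 0,"delta_pos": [1.8,-34,-2],"twist": 0},
    {"claw": 0,"delta_pos": [2,-39,-2],"twist": 0},
    {"claw": 0,"delta_pos": [2.3,-44,-2],"twist": 0},
    {"claw": 0,"delta_pos": [2.6,-49.3,0],"twist": 0},
    {"claw": 0,"delta_pos": [2.6,-49.3,5],"twist": 0},
    {"claw": 0,"delta_pos": [2.6,-49.3,8],"twist": 0},
  ],
)

```text
clock: 11.55
tcp_pos: [0.5299, -0.3394, 0.1192]
orientation: [-0.001, -0.12, 0.993, 0.001]
wrist_force: [-0.0, 0.3, 0.2]
finger_gap: 0.0001
```

Request:
play_rows(
  moves=[
    {"claw": 0,"delta_pos": [0,0,0],"twist": 0},
    {"claw": 0,"delta_pos": [0,0,0],"twist": 0},
  ],
)

```text
clock: 11.8
tcp_pos: [0.532, -0.3389, 0.1236]
orientation: [0.001, -0.122, 0.993, -0.001]
wrist_force: [0.5, 0.0, -0.1]
finger_gap: -0.0001
```

Run:
```python
from h import *
s=get_state();print(s['tcp_pos'],s['finger_gap'],s['wrist_force'])
b=snap('side','s4')[100:180,300:400,::-1]
print(proj('side',(.534,-.3344,.06)),proj('side',(.534,-.3344,.1)),proj('side',s['tcp_pos']))
a=cv2.imread('pics/side0.png')[100:180,300:400]
cv2.imwrite('pics/z7.png',cv2.resize(np.hstack([a,b]),(800,320),interpolation=2))
```

```text
[ 0.53196188 -0.33887711  0.12356558] -0.0001312980830120909 [ 0.50510523  0.02653884 -0.11238931]
[341.74071238 136.82031756] [342.37104477 125.69895155] [343.60130998 118.44774127]
```

View pics/z7.png

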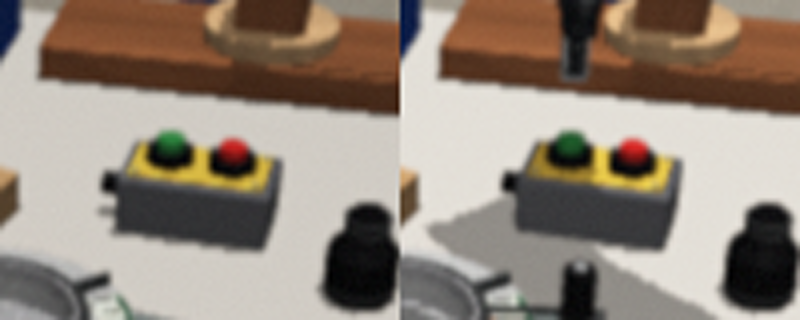

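The green button is at side px (343,134), so its top is at about z 0.067 and (0.533, −0.332). I'll shift about 7 mm sideways and lower slowly while watching the force.

Request:
play_rows(
  moves=[
    {"claw": 0,"delta_pos": [-0.2,0.7,0.5],"twist": 0},
    {"claw": 0,"delta_pos": [-0.2,0.7,2],"twist": 0},
    {"claw": 0,"delta_pos": [-0.2,0.7,3.5],"twist": 0},
    {"claw": 0,"delta_pos": [-0.2,0.7,4.8],"twist": 0},
    {"claw": 0,"delta_pos": [-0.2,0.7,4.8],"twist": 0},
  ],
)

```text
clock: 12.48
tcp_pos: [0.5313, -0.33, 0.0729]
orientation: [-0.001, -0.122, 0.993, 0.001]
wrist_force: [-2.0, 1.7, 3.8]
finger_gap: 0.0
```

Request:
play_rows(
  moves=[
    {"claw": 0,"delta_pos": [0,0,0.3],"twist": 0},
    {"claw": 0,"delta_pos": [0,0,0.6],"twist": 0},
    {"claw": 0,"delta_pos": [0,0,0.6],"twist": 0},
  ],
)

```text
clock: 12.85
tcp_pos: [0.5318, -0.3305, 0.07]
orientation: [0.0, -0.122, 0.993, -0.0]
wrist_force: [-4.4, 3.5, 11.5]
finger_gap: -0.0002
```

Request:
play_rows(
  moves=[
    {"claw": 0,"delta_pos": [0,0,0.15],"twist": 0},
    {"claw": 0,"delta_pos": [0,0,0.15],"twist": 0},
  ],
)

```text
clock: 13.1
tcp_pos: [0.5318, -0.3305, 0.0698]
orientation: [0.0, -0.122, 0.993, -0.001]
wrist_force: [-6.5, 5.8, 19.1]
finger_gap: 0.0004
```

Run:
```python
from h import *
s=get_state();print(s['tcp_pos'],s['wrist_force'],s['ft_torque'])
b=snap('side','s5')[110:170,310:390,::-1];t=snap('top','t5')[180:240,440:520,::-1]
cv2.imwrite('pics/z8.png',cv2.resize(np.hstack([t,b]),(800,300),interpolation=2))
```

```text
[ 0.53181706 -0.33050142  0.06983023] [-6.45454869  5.75842705 19.1182054 ] [ 1.14539216  1.36746989 -0.02982649]
```

View pics/z8.png

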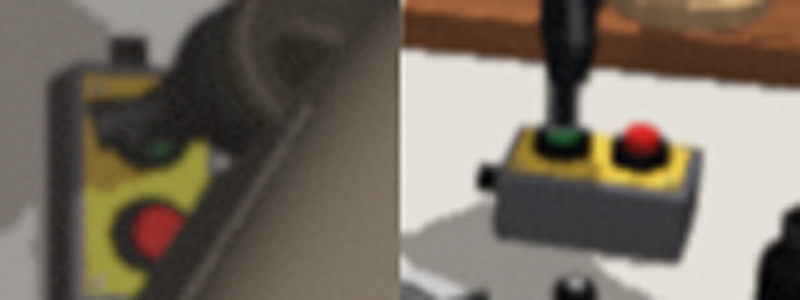

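The press reached a hard stop at z 0.0698. I'll release slowly and note where contact ends, to confirm the 6 mm travel.

Request:
play_rows(
  moves=[
    {"claw": 0,"delta_pos": [0,0,-0.4],"twist": 0},
    {"claw": 0,"delta_pos": [0,0,-0.4],"twist": 0},
  ],
)

```text
clock: 13.45
tcp_pos: [0.5322, -0.3308, 0.0716]
orientation: [0.0, -0.122, 0.993, -0.0]
wrist_force: [-0.9, 2.2, 3.2]
finger_gap: 0.0003
```

Request:
play_rows(
  moves=[
    {"claw": 0,"delta_pos": [0,0,-0.2],"twist": 0},
    {"claw": 0,"delta_pos": [0,0,-0.2],"twist": 0},
  ],
)

```text
clock: 13.7
tcp_pos: [0.5322, -0.3308, 0.0727]
orientation: [0.0, -0.122, 0.993, -0.0]
wrist_force: [-0.1, 0.5, 2.7]
finger_gap: -0.0006
```

Request:
play_rows(
  moves=[
    {"claw": 0,"delta_pos": [0,0,-0.1],"twist": 0},
    {"claw": 0,"delta_pos": [0,0,-0.1],"twist": 0},
  ],
)

```text
clock: 13.95
tcp_pos: [0.5321, -0.3308, 0.0737]
orientation: [0.0, -0.122, 0.993, -0.0]
wrist_force: [0.6, 0.2, 2.4]
finger_gap: -0.0002
```

Request:
play_rows(
  moves=[
    {"claw": 0,"delta_pos": [0,0,-0.1],"twist": 0},
    {"claw": 0,"delta_pos": [0,0,-0.1],"twist": 0},
  ],
)

```text
clock: 14.2
tcp_pos: [0.5321, -0.3308, 0.0748]
orientation: [0.0, -0.122, 0.993, -0.0]
wrist_force: [1.3, 0.6, 1.3]
finger_gap: -0.0
```

Request:
play_rows(
  moves=[
    {"claw": 0,"delta_pos": [0,0,-0.1],"twist": 0},
    {"claw": 0,"delta_pos": [0,0,-0.1],"twist": 0},
  ],
)

```text
clock: 14.45
tcp_pos: [0.5321, -0.3308, 0.0758]
orientation: [0.0, -0.122, 0.993, -0.0]
wrist_force: [0.4, 0.2, 1.3]
finger_gap: 0.0001
```

The spring force fades out at about 0.076, so the travel was the full 6 mm. I'll lift clear and do a last check.

Request:
play_rows(
  moves=[
    {"claw": 0,"delta_pos": [0,0,-2],"twist": 0},
    {"claw": 0,"delta_pos": [0,0,-6],"twist": 0},
    {"claw": 0,"delta_pos": [0,0,-11],"twist": 0},
    {"claw": 0,"delta_pos": [0,0,-14],"twist": 0},
    {"claw": 0,"delta_pos": [0,0,-14],"twist": 0},
    {"claw": 0,"delta_pos": [0,0,-14],"twist": 0},
  ],
)

```text
clock: 15.2
tcp_pos: [0.5313, -0.3303, 0.2144]
orientation: [-0.001, -0.122, 0.993, 0.001]
wrist_force: [1.0, -0.5, -0.8]
finger_gap: 0.0001
```

Run:
```python
from h import *
s=get_state();print(s['clock'],s['tcp_pos'],s['wrist_force'])
t=snap('top','tF')[160:235,290:390,::-1];b=snap('side','sF')[100:220,230:390,::-1]
cv2.imwrite('pics/z9.png',np.hstack([cv2.resize(t,(400,300),interpolation=2),cv2.resize(b,(400,300),interpolation=2)]))
```

```text
15.2 [ 0.53129079 -0.33027123  0.21443422] [ 1.00507739 -0.45884716 -0.8202042 ]
```

View pics/z9.png

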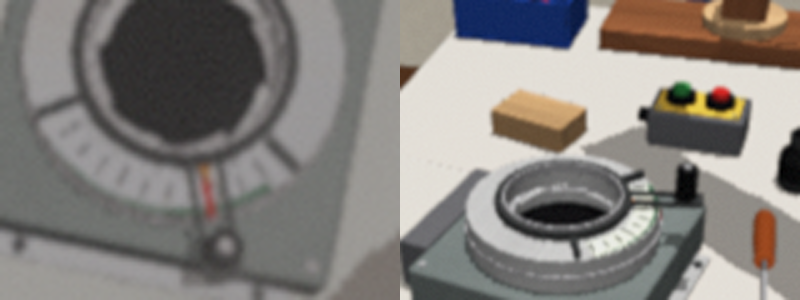

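The orange pointer is in line with the red mark (left crop, about (205,185)). Both buttons are up and nothing has moved, so I'm handing in.

```bash
python3 -c "
from workcell import env; print(env.hand_in())"
```

```text
the job is handed in; nothing more can be done
None
```

The damper lever is on the red mark and the green start button has been pressed right down and released. I handed the job in at about 15 s of robot time.

- **Lever:** I pushed the knob round in two strokes with the fingertips on either side of it. By the top camera the lever stands at about 190.6° and the mark at about 190.5°. My readings scatter by about half a degree.
- **Start button:** I pressed it to a hard stop at z 0.070 with about 19 N, against the roughly 5 N needed. On release, contact faded at about z 0.076, which matches the full 6 mm of travel. This rests on force and height; I had no direct reading of the button.
- **Last look:** In the last pictures both buttons are up, the gripper is about 14 cm above the switch box and the pointer is still on the mark. The red button was never touched. The pine block, lamp and screwdriver in view looked unmoved. The other loose things were out of frame, but the arm passed well above them.

No checks failed.

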